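# Couple the dusting nozzle to the studio's air outlet

### The job

Fit the red dusting nozzle to the air coupler on the bench. First slide the coupler's brass sleeve down until it clicks and stays back by itself, then push the nozzle's steel plug firmly but gently into the mouth, straight and fully home, until the sleeve springs up again and locks it, and let go. Never force the nozzle, and leave the blue and yellow nozzles in the rack.

Things in the scene. Friction and masses are not known exactly. Their poses are not given: they have to be found in the camera images.
- mouth (a point): Centre of the coupler's mouth: top rim of an upright steel stem, 26 mm across, 110 mm above the bench. z axis: the bore's axis, straight up out of the mouth. A funnel 5 mm deep narrows from 23 mm to the bore, 17.2 mm across. The seat (bottom of the bore) lies 27 to 43 mm below the mouth; its depth differs from time to time and cannot be seen, only felt.
- sleeve_mid (a point): Centre of the brass sliding sleeve round the stem: a ring 36 mm in outer diameter, 34 mm tall, on the mouth's upright axis. It is 18 to 34 mm below the mouth when the sleeve is forward (up), and 12 mm lower when back (down). Below it 25 mm (13 mm when back) or more stay free above a 38 mm brass foot. It can be gripped round the outside from above.
- sleeve (a joint): Sleeve travel in m: 0 = forward (up, locked; so at the start), 0.012 = fully back (down, end stop). It resists with up to about 14 N half-way, snaps over at about 0.010 and then stays back by itself; a red band on the stem shows above it. With the sleeve forward, dogs in the bore block the plug 5 to 22 mm down.
- red_nozzle_mid (a point): Centre of the red barrel (26 mm across, 44 mm tall) of the nozzle to be fitted; z up its axis to the brass tip, 37 mm above. Steel flange 28 mm across, underside 26 mm below this point; below it the steel plug, 16 mm across, 46 mm long, end chamfered, 72 mm below this point. About 0.12 kg. Starts upright in a rack hole with 2 to 3 mm of play, flange on the rack's top.
- red_nozzle_tip (a point): Centre of the lower end of the red nozzle's plug, 72 mm below the centre of the barrel on the nozzle's axis.
- outlet: Air outlet: blue block 90 x 90 x 30 mm fixed to the bench, with stem, sleeve and bore. Origin: centre of the underside, z up. Sleeve back: the plug meets a plunger 3 mm above the rigid seat; pushing it takes 8 to 15 N, and in the last 1 mm or so the sleeve springs forward and locks the plug, its flange then 3 to 19 mm above the mouth. Brass inlet elbow 30 mm high out to 79 mm on +x.
- blue_nozzle_mid (a point): Centre of the blue barrel of a like nozzle in the rack; to be left in its hole.
- yellow_nozzle_mid (a point): Centre of the yellow barrel of a like nozzle in the rack; to be left in its hole.
- red_nozzle: The red nozzle as a whole; origin at the lower end of its plug, z up along its axis.
- rack: Fixed wooden rack 64 x 250 x 60 mm with three holes along its own y axis, 85 mm apart, the middle one at its centre. Origin: centre of its underside. The three nozzles stand in its holes in any order.

How it is judged:
By the outcome, as a careful person would: the job done as asked, in the order asked, and still so for the second after the job is handed in, with the robot touching nothing.
It also fails if it takes over 67 s, if anything falls off the work surface, if the arm or the gripper's body presses on something with over 40 N, if the wrist force passes 120 N, or if a joint passes its speed limit or range.

### The arm

A 6-joint arm with a two-finger parallel gripper is mounted at the origin on the work surface. World frame = base frame: x ahead of the robot, y to its left, z up, the work surface at z = 0. Lengths are in m, angles in rad, forces in N, time in s.
With the tool pointing down it reaches from about 0.35 to 0.975 m from the base axis. Payload 4.9 kg.
Tool frame: the origin (TCP) lies at the very end of the fingers, on their centre line; the grasp point (between the pads) lies 19 mm behind it; x points along the fingers, z is the direction in which the jaws open and shut, and the axes are right-handed (so a half turn about x gives the same grasp; the last joint's range is limited). The gripper opens to 85 mm and grips with 20 to 120 N. Pads are 22 mm wide; open, the fingers measure 114 mm over their backs; the gripper's body (76 mm by 85 mm) begins 54 mm behind the grasp point. The pads swing forward as they close: fully open they stand 13 mm farther back than shut.
Start: joints at [-1.317, 0.053, 1.613, -0, 1.476, -0.119], TCP at [0.228, -0.582, 0.231] pointing down, gripper open.
Joint ranges: [-3.01, 3.01], [-1.01, 2.22], [0.06, 2.58], [-1.02, 4.17], [0.09, 2.62], [-3.14, 3.14]. Speed limits (rad/s): [2.57, 2.57, 3.14, 3.14, 3.14, 3.14].

### API

Orientations are given as a rotation vector (axis times angle).
In Python, from station import ctrl, imaging gives the robot as it stands. The module is installed in compiled form; this text tells all that it offers.
- The arm moves only by the shell command python3 -m jog 'ROWS' [FORCE]. ROWS is JSON, a list that holds one entry, the list of rows, each a list of 5 numbers: the shift along the tool's x, y, z in m, then the turn about the tool's x in rad, then the closure, from -1 (fully open) to 1 (shut). A call has 1 to 12 rows; each row is the pose to reach, as a shift and turn from the pose measured when the call began, along the tool's axes at that moment; what a row does not reach only later rows make up. A row lasts 1/10 s, in which the tool goes at most 50 mm and 8.59 degrees, less where a joint would pass 70% of its speed; a pose out of reach is approached as far as the arm can. A call with a gripper value outside its range is refused whole. The fingers move at their own pace and stop on an object; FORCE is the grip in N (left out, the last holds). Time passes only in rows, so rows that repeat a pose let the fingers close. It gives the time, the measured TCP pose, the force and the opening at its end, in the units of the state.
- ctrl.get_obs(): the state, without advancing time (a new reading comes with each control period).
- imaging.get_image(name): name is "scene" or "top"; returns a dict with "color" (480x640x3 uint8, red, green, blue), "intrinsics" (3x3 intrinsics, pixels), "distortion" ([k1, k2, p1, p2, k3] as OpenCV has them; the pictures are not rectified), "R" (3x3) and "t" (3): a world point X has camera coordinates R X + t. Camera axes: x right, y down, z forward; pixel columns grow to the right and rows downward; lengths in m; the calibration is good to about 2 mm. A picture is of the moment at which its call begins. There is no depth.
- ctrl.finish_job(): hands the job in, once; it reports no verdict.
The state is a dict: "t": time; "q": joint angles; "dq": joint speeds; "effort": joint torques, N m; "tool_pos": TCP position; "tool_rot": TCP orientation; "contact_force": force on the tool from outside, world axes, zero at the start; "wrist_torque": the same for the moment, N m; "opening": finger opening in m.
Only numpy, scipy, OpenCV 4.12 (cv2) and the standard library are available. Lean on these libraries where they do the work, as an engineer would, in place of code of your own. Each camera call takes 0.05 s, during which the arm holds its last target.

## Working session

There is one attempt and no reset: what is moved stays moved. The work goes in short steps, Python scripts to look and compute and a shell command to move; the robot and the scene stay as the last step left them, time stands still between calls to the robot, and variables do not carry over. Pictures are saved under pics/ and viewed, and the job is handed in when it is done.

```bash
mkdir -p pics; ls
python3 - <<'E'
from station import ctrl, imaging
import cv2,json,numpy as np
o=ctrl.get_obs(); print(o)
for n in ["scene","top"]:
    im=imaging.get_image(n); cv2.imwrite(f"pics/{n}0.png",im["color"][:,:,::-1])
    print(n,im["intrinsics"],im["distortion"],im["R"],im["t"])
E
```

```text
pics
{'t': 0.0, 'q': array([-1.31700653e+00,  5.33609664e-02,  1.61429699e+00, -2.59751659e-05,
        1.47601890e+00, -1.18999750e-01]), 'dq': array([ 0.00118109,  0.00035337,  0.00093714, -0.00106241, -0.00103492,
        0.00074521]), 'effort': array([-1.12815364e-03, -3.93680334e+01, -3.70177174e+01, -3.07545424e-04,
        7.03406346e-03, -8.84938970e-06]), 'tool_pos': array([ 0.22746858, -0.58145968,  0.2300587 ]), 'tool_rot': array([ 0.93168621,  1.36443764, -0.92945528]), 'contact_force': array([ 0.55211059, -0.32071841, -0.05424847]), 'wrist_torque': array([-0.02412211, -0.03870328,  0.0150766 ]), 'opening': 0.08546934144006943}
scene [[499.27118105   0.         327.01308374]
 [  0.         499.27118105 245.63655446]
 [  0.           0.           1.        ]] [-0.05365028  0.          0.          0.          0.        ] [[ 0.08275285  0.99653533  0.00832464]
 [ 0.79624314 -0.06109259 -0.60188417]
 [-0.59929027  0.05643607 -0.79854001]] [-0.06728667 -0.37571202  1.21516693]
top [[538.09006636   0.         321.40419937]
 [  0.         538.09006636 239.32878944]
 [  0.           0.           1.        ]] [-0.02579531  0.          0.          0.          0.        ] [[ 0.00634484 -0.99939534  0.03418631]
 [-0.98615129 -0.01191925 -0.16541935]
 [ 0.16572681 -0.03266332 -0.98563063]] [0.00410607 0.55218644 0.77785929]
```

View pics/scene0.png

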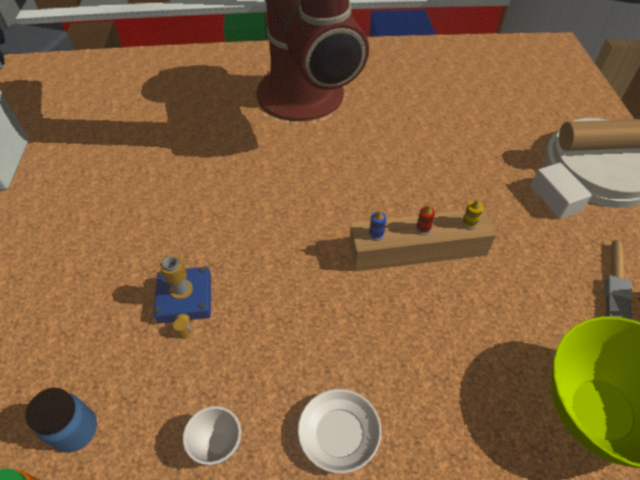

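View pics/top0.png

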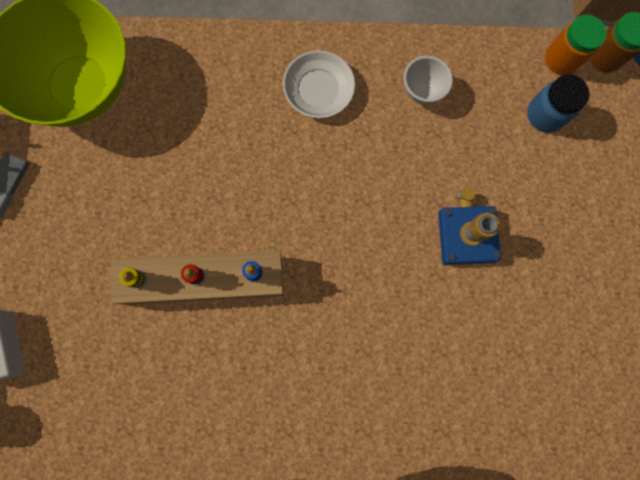

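Both views show the blue coupler block (scene ~(182,292), top ~(470,235)), and the rack with blue, red and yellow nozzles; red is in the middle (scene (426,218), top (191,274)). I'll enlarge these.

Run:
```python
import cv2,numpy as np
def crop(n,x,y,w,h,out):
    im=cv2.imread(f"pics/{n}.png")[y:y+h,x:x+w]; cv2.imwrite(f"pics/{out}.png",cv2.resize(im,None,fx=8,fy=8,interpolation=cv2.INTER_CUBIC))
crop("scene0",140,245,80,75,"c1")
crop("top0",430,180,80,75,"c2")
crop("scene0",390,190,100,60,"c3")
crop("top0",160,240,100,60,"c4")
```

```text
(no output)
```

View pics/c1.png

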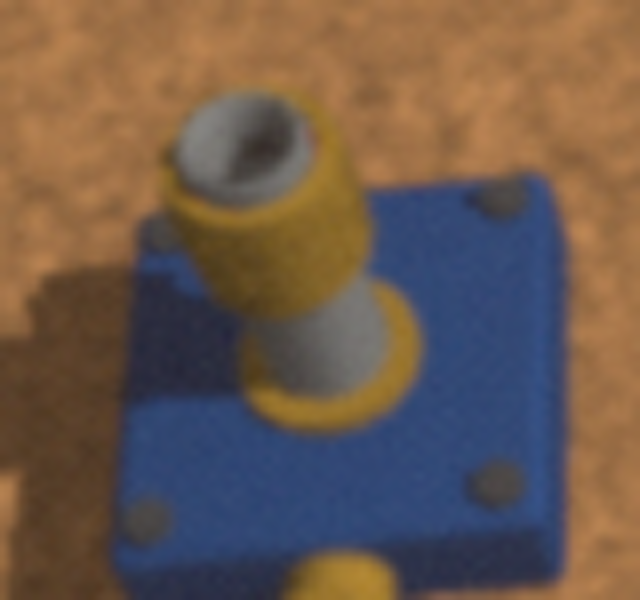

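View pics/c2.png

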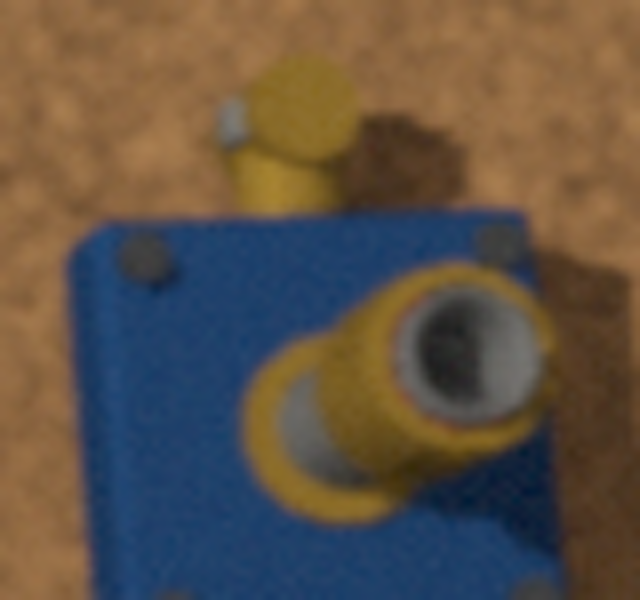

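View pics/c3.png

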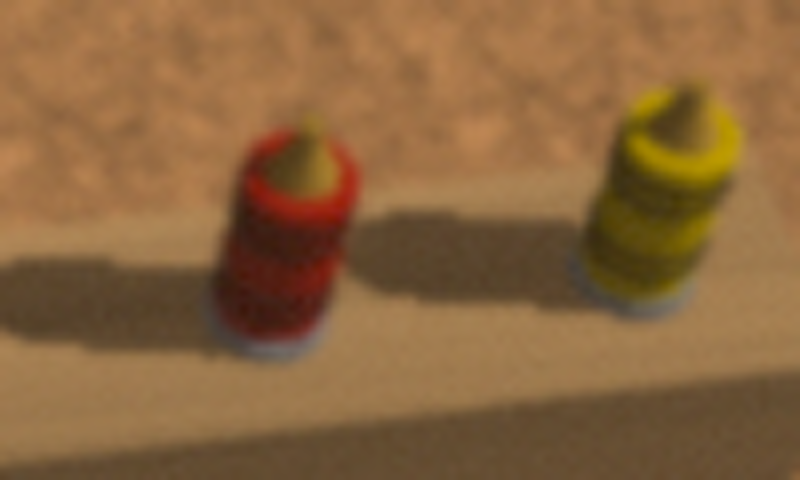

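View pics/c4.png

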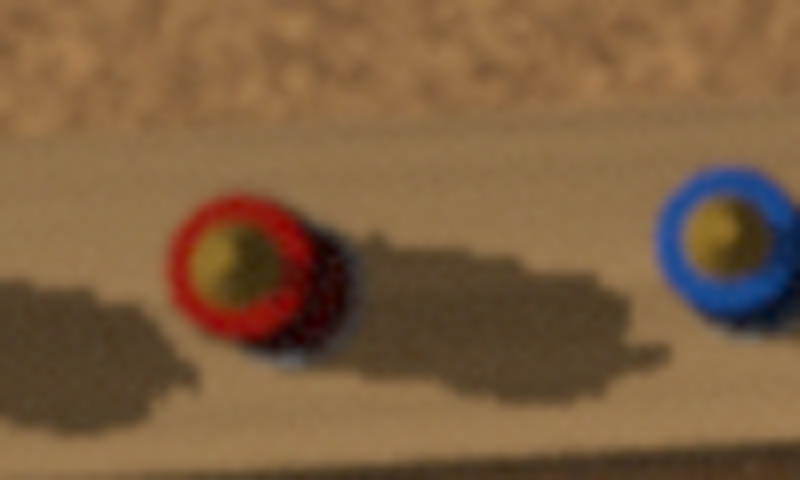

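```bash
cat > h.py <<'E'
import numpy as np,cv2
from scipy.optimize import least_squares
from station import ctrl, imaging
def cal(n):
    im=imaging.get_image(n); return im
def proj(c,X):
    return cv2.projectPoints(np.atleast_2d(np.float64(X)),cv2.Rodrigues(c["R"])[0],c["t"],c["intrinsics"],np.float64(c["distortion"]))[0][:,0]
def tri(cs,px,z=None):
    if z is None:
        f=lambda X:np.concatenate([proj(c,X)[0]-p for c,p in zip(cs,px)]); r=least_squares(f,[.5,0,.1])
        return r.x,r.fun
    f=lambda X:np.concatenate([proj(c,[X[0],X[1],z])[0]-p for c,p in zip(cs,px)]); r=least_squares(f,[.5,0])
    return r.x,r.fun
def ring(c,ctr,r,N=60):
    a=np.linspace(0,2*np.pi,N); return proj(c,np.c_[ctr[0]+r*np.cos(a),ctr[1]+r*np.sin(a),0*a+ctr[2]])
E
python3 - <<'E'
from h import *
s=cal("scene");t=cal("top");cs=[s,t]
for n,p,z in [("mouth",[(170.06,263.2),(488.4,223.6)],.11),("redtop",[(427.3,211.4),(189.9,272.9)],.108),("redtip",[(428.7,204.3),(189.3,270.6)],.123)]:
    print(n,tri(cs,p),tri(cs,p,z),[tri([c],[q],z)[0] for c,q in zip(cs,p)])
# block corners top z=.03: holes etc
m=tri(cs,[(170.06,263.2),(488.4,223.6)],.11)[0]
for k,(c,f) in enumerate([(s,(140,245)),(t,(430,180))]):
    im=c["color"][f[1]:f[1]+75,f[0]:f[0]+80,::-1]; im=cv2.resize(im,None,fx=8,fy=8,interpolation=cv2.INTER_CUBIC)
    for d,r,col in [(0.110,.013,(0,255,0)),(.093,.018,(255,255,255)),(.101,.018,(255,0,255)),(.109,.018,(255,255,0)),(.059,.018,(255,255,255)),(.067,.018,(255,0,255)),(.075,.018,(255,255,0))]:
        P=((ring(c,[*m,d],r)-f+.5)*8-.5).astype(int); cv2.polylines(im,[P],True,col,1)
    cv2.imwrite(f"pics/ov{k}.png",im)
E
```

```text
mouth (array([ 0.56808389, -0.22881862,  0.10527061]), array([-1.00851379, -0.17332718, -0.9385079 ,  0.01031792])) (array([ 0.56876606, -0.22747893]), array([-0.93183009, -1.61155299, -0.76740981, -1.10705984])) [array([ 0.57197343, -0.2256976 ]), array([ 0.56715943, -0.22852482])]
redtop (array([0.49271056, 0.19554118, 0.10433417]), array([-0.8496897 ,  0.07329728, -0.68314263, -0.1279281 ])) (array([0.49331262, 0.19475516]), array([-0.87349693, -1.05149786, -0.64319208, -0.82811712])) [array([0.49574764, 0.19575912]), array([0.49216718, 0.19381235])]
redtip (array([0.49398006, 0.19313427, 0.12389706]), array([-1.56479049,  0.13763008, -1.25017949, -0.2355053 ])) (array([0.49383455, 0.1933282 ]), array([-1.55831897,  0.42452847, -1.25990201, -0.05926284])) [array([0.49308992, 0.19613915]), array([0.49377194, 0.19161546])]
```

View pics/ov0.png

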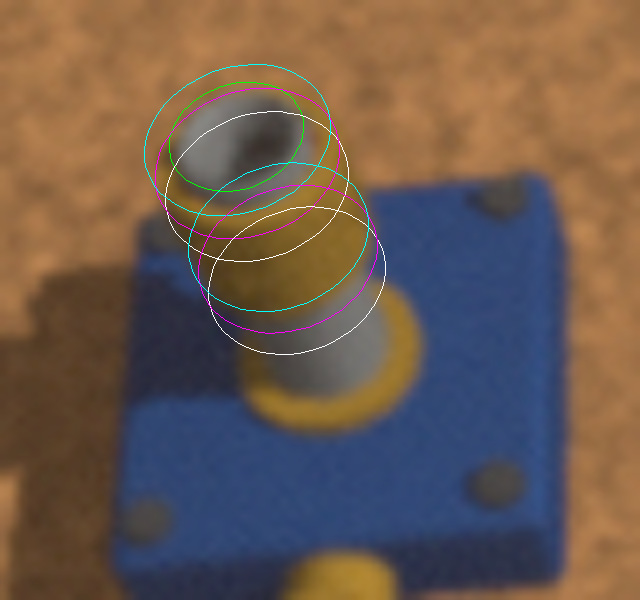

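View pics/ov1.png

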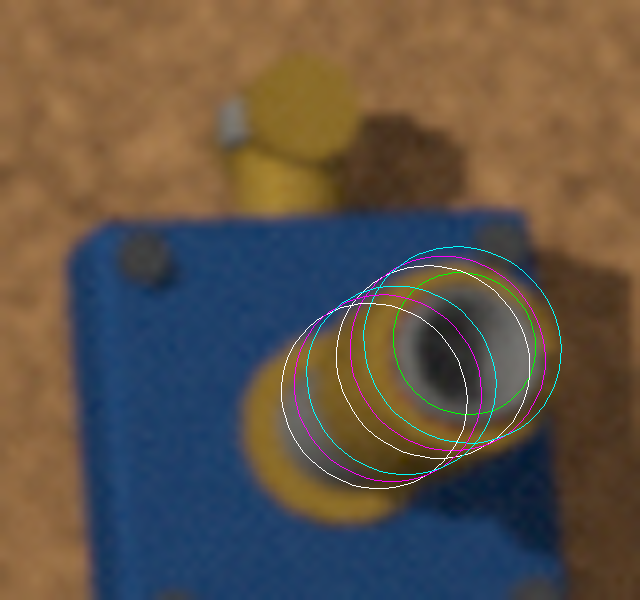

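```bash
cat >> h.py <<'E'
def st():
    o=ctrl.get_obs(); R=cv2.Rodrigues(o["tool_rot"])[0]; return o,R
def goto(P):
    o,R=st(); d=R.T@(np.array(P)-o["tool_pos"])
    print("shift in tool axes mm",np.round(d*1e3,1)); return d
def rep():
    o,R=st(); print("t %.2f"%o["t"],"pos",np.round(o["tool_pos"]*1e3,1),"F",np.round(o["contact_force"],1),"T",np.round(o["wrist_torque"],2),"open %.1f"%(o["opening"]*1e3),"q",np.round(o["q"],3)); print(np.round(R,4).tolist(),"jawyaw deg",np.degrees(np.arctan2(R[1,2],R[0,2])))
E
python3 - <<'E'
from h import *
rep(); goto([.5685,-.2285,.20]); goto([.5685,-.2285,.072])
E
```

```text
t 0.20 pos [ 227.5 -581.7  230.5] F [ 0.5 -1.   0.1] T [-0.03 -0.02  0.05] open 84.9 q [-1.317  0.053  1.614 -0.     1.476 -0.119]
[[-0.0003, 0.9313, 0.3643], [0.0013, 0.3643, -0.9313], [-1.0, 0.0002, -0.0013]] jawyaw deg -68.63833304168551
shift in tool axes mm [  30.8  446.2 -204.7]
shift in tool axes mm [ 158.8  446.2 -204.5]
```

```bash
python3 -m jog '[[[0,40,0,0,-1]]]' 2>&1 | head -3; python3 -c "
from h import *
rep()"
```

```text
t: 0.3
tool_pos: [0.2708, -0.5655, 0.2309]
tool_rot: [0.935, 1.363, -0.936]
t 0.30 pos [ 270.8 -565.5  230.9] F [ 0.7 -0.8  0.4] T [-0.06 -0.03 -0.04] open 85.7 q [-1.242  0.059  1.607 -0.002  1.477 -0.037]
[[-0.0023, 0.9338, 0.3578], [0.0009, 0.3578, -0.9338], [-1.0, -0.0018, -0.0016]] jawyaw deg -69.03683710059991
```

I typed millimetres there, and the 50 mm clamp kept it harmless. I'll use metres from here.

```bash
python3 -m jog '[[[0.01,0.04,-0.02,0.1,-1],[0.015,0.08,-0.04,0.2,-1],[0.02,0.12,-0.06,0.3,-1],[0.02,0.16,-0.08,0.36,-1],[0.025,0.2,-0.1,0.36,-1],[0.025,0.24,-0.12,0.36,-1],[0.03,0.28,-0.14,0.36,-1],[0.03,0.32,-0.16,0.36,-1],[0.03,0.36,-0.18,0.36,-1],[0.03,0.38,-0.195,0.36,-1],[0.03,0.4,-0.205,0.36,-1],[0.03,0.4,-0.205,0.36,-1]]]' 60 ; python3 -c "
from h import *
rep();goto([.5685,-.2285,.12])"
```

```text
t: 1.5
tool_pos: [0.5721, -0.2287, 0.2001]
tool_rot: [1.202, 1.217, -1.203]
contact_force: [0.1, -0.1, 0.1]
opening: 0.0854
t 1.50 pos [ 572.1 -228.7  200.1] F [ 0.1 -0.1  0.1] T [-0.05  0.04 -0.01] open 85.4 q [-0.501  0.054  1.664  0.     1.426  1.06 ]
[[-0.0024, 1.0, 0.0094], [0.0016, 0.0094, -1.0], [-1.0, -0.0024, -0.0016]] jawyaw deg -89.46142133270739
shift in tool axes mm [80.1 -3.4 -0.1]
```

Run:
```python
from h import *
o,R=st()
for n,k in [("scene",0),("top",1)]:
    c=cal(n); p=proj(c,o["tool_pos"])[0]; print(n,p)
    x,y=(p-[50,37]).astype(int); im=cv2.resize(np.ascontiguousarray(c["color"][y:y+75,x:x+100,::-1]),None,fx=8,fy=8,interpolation=cv2.INTER_CUBIC)
    print(x,y)
    for s in (-.0427,.0427,0):
        q=((proj(c,o["tool_pos"]+R[:,2]*s)[0]-[x,y]+.5)*8-.5).astype(int); cv2.drawMarker(im,tuple(map(int,q)),(0,255,0),0,16,1)
    cv2.imwrite(f"pics/g{k}.png",im)
```

```text
scene [152.50953276 226.75928216]
102 189
top [512.32959879 206.04880636]
462 169
```

View pics/g0.png

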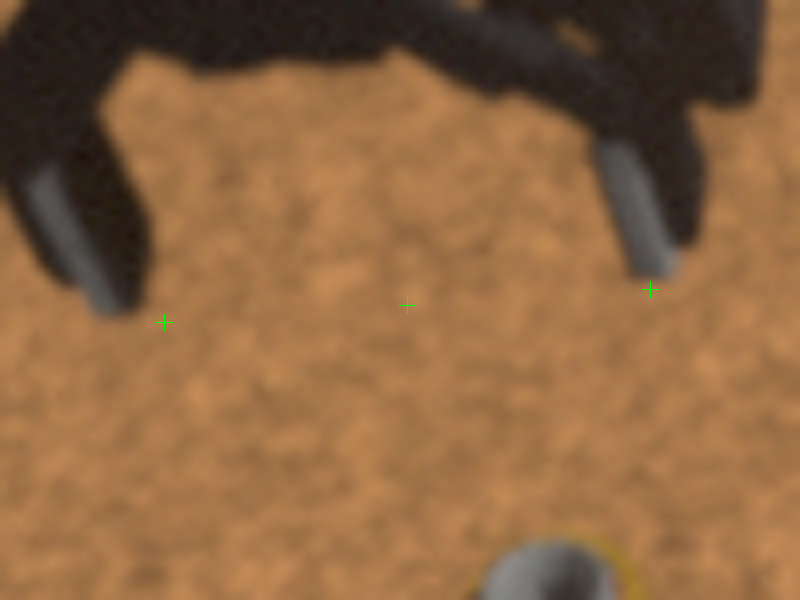

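View pics/g1.png

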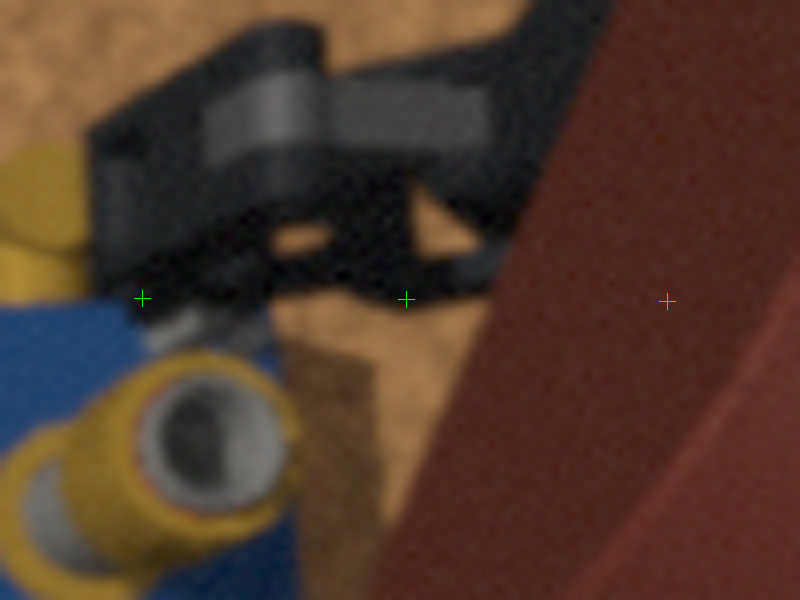

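```bash
python3 -m jog '[[[0.03,-0.003,0,0.01,-1],[0.06,-0.003,0,0.01,-1],[0.09,-0.003,0,0.01,-1],[0.115,-0.003,0,0.01,-1],[0.127,-0.003,0,0.01,-1],[0.127,-0.003,0,0.01,-1]]]' 25; python3 -c "
from h import *
rep()"
python3 -m jog '[[[0,0,0,0,0],[0,0,0,0,0.2],[0,0,0,0,0.4],[0,0,0,0,0.6],[0,0,0,0,0.8],[0,0,0,0,0.8]]]' 25; python3 -c "
from h import *
rep()"
```

```text
t: 2.2
tool_pos: [0.5655, -0.2308, 0.0709]
tool_rot: [1.211, 1.214, -1.216]
contact_force: [-0.6, 0.8, -0.1]
opening: 0.0851
t 2.20 pos [ 565.5 -230.8   70.9] F [-0.6  0.8 -0.1] T [0.01 0.02 0.07] open 85.1 q [-5.090e-01  1.720e-01  1.765e+00 -1.000e-03  1.212e+00  1.067e+00]
[[-0.0069, 1.0, -0.0045], [0.0026, -0.0045, -1.0], [-1.0, -0.0069, -0.0026]] jawyaw deg -90.2587883115829
t: 2.8
tool_pos: [0.5664, -0.2278, 0.0727]
tool_rot: [1.215, 1.218, -1.212]
contact_force: [-0.7, 12.6, 6.1]
opening: 0.0362
t 2.80 pos [ 566.4 -227.8   72.7] F [-0.7 12.6  6.1] T [1.73 0.15 0.  ] open 36.2 q [-0.506  0.17   1.764  0.005  1.217  1.067]
[[-0.0058, 1.0, -0.0038], [0.0082, -0.0038, -1.0], [-0.9999, -0.0058, -0.0082]] jawyaw deg -90.21991679883769
```

```bash
python3 -m jog '[[[0,0,-0.001,0,0.8],[0,0,-0.001,0,0.8],[0,0,-0.001,0,0.8]]]' 25; python3 -c "
from h import *
rep()"
python3 -m jog '[[[0,0,0,0,0.8],[0,0,0,0,0.8]]]' 25; python3 -c "
from h import *
rep()"
```

```text
t: 3.1
tool_pos: [0.5665, -0.2276, 0.0736]
tool_rot: [1.214, 1.216, -1.213]
contact_force: [-3.1, -1.9, 2.5]
opening: 0.0354
t 3.10 pos [ 566.5 -227.6   73.6] F [-3.1 -1.9  2.5] T [-0.5   0.43  0.06] open 35.4 q [-0.505  0.168  1.764  0.003  1.217  1.068]
[[-0.0055, 1.0, -0.0038], [0.0065, -0.0037, -1.0], [-1.0, -0.0056, -0.0065]] jawyaw deg -90.2149536427089
t: 3.3
tool_pos: [0.5664, -0.2276, 0.0736]
tool_rot: [1.214, 1.216, -1.213]
contact_force: [-1.3, -1.2, 0.1]
opening: 0.0358
t 3.30 pos [ 566.4 -227.6   73.6] F [-1.3 -1.2  0.1] T [-0.21  0.23  0.06] open 35.8 q [-0.505  0.168  1.764  0.003  1.217  1.068]
[[-0.0056, 1.0, -0.004], [0.0067, -0.0039, -1.0], [-1.0, -0.0056, -0.0067]] jawyaw deg -90.22638961172028
```

```bash
python3 -m jog '[[[0,0,0,0,0.8],[0.002,0,0,0,0.8],[0.004,0,0,0,0.8],[0.006,0,0,0,0.8],[0.008,0,0,0,0.8],[0.0095,0,0,0,0.8],[0.011,0,0,0,0.8],[0.012,0,0,0,0.8],[0.012,0,0,0,0.8]]]' 70; python3 -c "
from h import *
rep()"
```

```text
t: 4.2
tool_pos: [0.5664, -0.2276, 0.0617]
tool_rot: [1.214, 1.216, -1.213]
contact_force: [-2.6, -1.5, 2.4]
opening: 0.0348
t 4.20 pos [ 566.4 -227.6   61.7] F [-2.6 -1.5  2.4] T [-0.18  0.43  0.06] open 34.8 q [-0.505  0.183  1.769  0.003  1.197  1.068]
[[-0.0055, 1.0, -0.004], [0.0066, -0.0039, -1.0], [-1.0, -0.0055, -0.0066]] jawyaw deg -90.22638546832405
```

```bash
python3 -m jog '[[[0,0,0,0,0.3],[0,0,0,0,-0.4],[0,0,0,0,-1],[0,0,0,0,-1],[0,0,0,-0.14,-1],[0,0,0,-0.28,-1],[0,0,0,-0.42,-1],[0,0,0,-0.56,-1],[0,0,0,-0.7,-1],[0,0,0,-0.84,-1],[0,0,0,-0.98,-1],[0,0,0,-1.12,-1]]]' 25; python3 -c "
from h import *
rep()"
python3 -m jog '[[[0,0,0,-0.14,-1],[0,0,0,-0.28,-1],[0,0,0,-0.42,-1],[0,0,0,-0.45,-1],[0,0,0,-0.45,-1]]]' 25; python3 -c "
from h import *
rep()
for n in ['scene','top']: cv2.imwrite(f'pics/{n}1.png',cal(n)['color'][:,:,::-1])
a=cv2.imread('pics/scene1.png')[225:300,130:230];b=cv2.imread('pics/top1.png')[180:255,430:530]
cv2.imwrite('pics/both1.png',cv2.resize(np.hstack([a,b]),None,fx=4,fy=4,interpolation=cv2.INTER_CUBIC))"
```

```text
t: 5.4
tool_pos: [0.5667, -0.2275, 0.0617]
tool_rot: [0.357, 1.548, -0.348]
contact_force: [0.5, 0.3, -0.3]
opening: 0.0858
t 5.40 pos [ 566.7 -227.5   61.7] F [ 0.5  0.3 -0.3] T [ 0.05 -0.   -0.01] open 85.8 q [-0.505  0.183  1.769  0.004  1.197 -0.058]
[[-0.005, 0.434, 0.9009], [0.0068, 0.9009, -0.434], [-1.0, 0.004, -0.0074]] jawyaw deg -25.721946451142806
t: 5.9
tool_pos: [0.5669, -0.2273, 0.0617]
tool_rot: [0.005, 1.575, 0.006]
contact_force: [-0.2, 1.1, -0.1]
opening: 0.0854
t 5.90 pos [ 566.9 -227.3   61.7] F [-0.2  1.1 -0.1] T [-0.02 -0.02  0.  ] open 85.4 q [-0.505  0.184  1.769  0.004  1.196 -0.507]
[[-0.0045, -0.0009, 1.0], [0.007, 1.0, 0.0009], [-1.0, 0.007, -0.0045]] jawyaw deg 0.05059578884657209
```

View pics/both1.png

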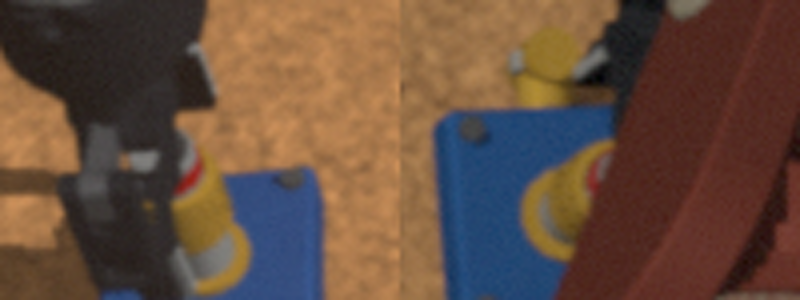

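The red band shows above the sleeve (left crop, about (190,172)), so it is staying back by itself. Next I'll grip lightly across x to feel where the axis is.

```bash
python3 -m jog '[[[0,0,0,0,0],[0,0,0,0,0.2],[0,0,0,0,0.4],[0,0,0,0,0.6],[0,0,0,0,0.8],[0,0,0,0,0.8],[0,0,0,0,0.8]]]' 20; python3 -c "
from h import *
rep()"
```

```text
t: 6.7
tool_pos: [0.5686, -0.2275, 0.0623]
tool_rot: [0.004, 1.571, 0.005]
contact_force: [5.6, -0.5, -1.9]
opening: 0.0355
t 6.70 pos [ 568.6 -227.5   62.3] F [ 5.6 -0.5 -1.9] T [ 0.01 -0.87  0.08] open 35.5 q [-0.504  0.184  1.768  0.006  1.193 -0.507]
[[0.0, -0.0005, 1.0], [0.0062, 1.0, 0.0005], [-1.0, 0.0062, 0.0]] jawyaw deg 0.026614900519362675
```

```bash
python3 -m jog '[[[0,0,0,0,0.3],[0,0,0,0,-0.4],[0,0,0,0,-1],[0,0,0,0,-1],[-0.03,0,0,0,-1],[-0.07,0,0,0,-1],[-0.11,0,0,0,-1],[-0.13,0.02,-0.005,0,-1],[-0.13,0.06,-0.01,0,-1],[-0.13,0.1,-0.02,0,-1],[-0.13,0.14,-0.03,0,-1],[-0.13,0.18,-0.03,0,-1]]]' 20; python3 -c "
from h import *
rep();goto([.4933,.1945,.19])"
```

```text
t: 7.9
tool_pos: [0.5375, -0.047, 0.1935]
tool_rot: [0.005, 1.571, 0.004]
contact_force: [-0.4, -0.2, 0.2]
opening: 0.0855
t 7.90 pos [537.5 -47.  193.5] F [-0.4 -0.2  0.2] T [-0.    0.03  0.01] open 85.5 q [-0.228 -0.126  1.85   0.006  1.418 -0.229]
[[-0.0, 0.0005, 1.0], [0.0062, 1.0, -0.0005], [-1.0, 0.0062, -0.0]] jawyaw deg -0.026441722053594675
shift in tool axes mm [  5.  241.4 -44.3]
```

```bash
python3 -m jog '[[[0.005,0.04,-0.008,0,-1],[0.005,0.08,-0.016,0,-1],[0.005,0.12,-0.024,0,-1],[0.005,0.16,-0.032,0,-1],[0.005,0.2,-0.04,0,-1],[0.005,0.23,-0.044,0,-1],[0.005,0.241,-0.044,0,-1],[0.005,0.241,-0.044,0,-1],[0.005,0.241,-0.044,0,-1]]]' 20
python3 - <<'E'
from h import *
rep();goto([.4933,.1945,.07])
c=cal('scene');b=cal('top')
im=np.hstack([c['color'][165:265,380:480,::-1],b['color'][220:320,140:240,::-1]])
cv2.imwrite('pics/both2.png',cv2.resize(im,None,fx=4,fy=4,interpolation=cv2.INTER_CUBIC))
E
```

```text
t: 8.8
tool_pos: [0.4938, 0.1933, 0.1899]
tool_rot: [0.005, 1.571, 0.004]
contact_force: [0.3, -1.2, -0.6]
opening: 0.0854
t 8.80 pos [493.8 193.3 189.9] F [ 0.3 -1.2 -0.6] T [ 0.    0.01 -0.02] open 85.4 q [ 0.23  -0.148  1.876  0.005  1.412  0.23 ]
[[-0.0001, 0.0009, 1.0], [0.0054, 1.0, -0.0009], [-1.0, 0.0054, -0.0001]] jawyaw deg -0.04993136516868227
shift in tool axes mm [119.9   0.6  -0.5]
```

View pics/both2.png

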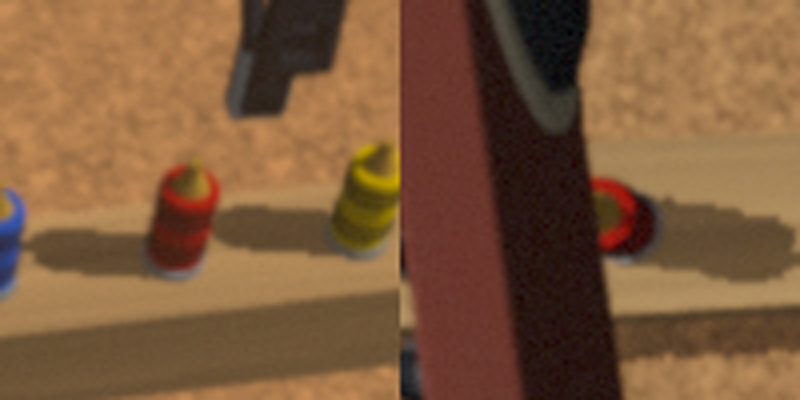

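```bash
python3 -m jog '[[[0.03,0,-0.0005,0,-1],[0.06,0,-0.0005,0,-1],[0.09,0,-0.0005,0,-1],[0.11,0,-0.0005,0,-1],[0.119,0.0005,-0.0005,0,-1],[0.119,0.0005,-0.0005,0,-1],[0.119,0.0005,-0.0005,0,0],[0.119,0.0005,-0.0005,0,0.3],[0.119,0.0005,-0.0005,0,0.6],[0.119,0.0005,-0.0005,0,0.8],[0.119,0.0005,-0.0005,0,0.8]]]' 20; python3 -c "
from h import *
rep()"
```

```text
t: 10.0
tool_pos: [0.494, 0.1942, 0.0719]
tool_rot: [0.006, 1.569, 0.003]
contact_force: [0.5, 0.1, 2.8]
opening: 0.0257
t 10.00 pos [494.  194.2  71.9] F [0.5 0.1 2.8] T [-0.05  0.09 -0.02] open 25.7 q [ 0.231 -0.018  1.965  0.006  1.192  0.231]
[[0.0014, 0.002, 1.0], [0.006, 1.0, -0.002], [-1.0, 0.006, 0.0014]] jawyaw deg -0.11312907725574761
```

Gripped (25.7 mm), with x centred. I'll open, turn 90° and grip again to centre y.

```bash
python3 -m jog '[[[0,0,0,0,0.3],[0,0,0,0,-0.4],[0,0,0,0,-1],[0,0,0,0,-1],[0,0,0,0.14,-1],[0,0,0,0.28,-1],[0,0,0,0.42,-1],[0,0,0,0.56,-1],[0,0,0,0.7,-1],[0,0,0,0.84,-1],[0,0,0,0.98,-1],[0,0,0,1.12,-1]]]' 20; python3 -m jog '[[[0,0,0,0.14,-1],[0,0,0,0.28,-1],[0,0,0,0.42,-1],[0,0,0,0.45,-1],[0,0,0,0.45,-1]]]' ; python3 -c "
from h import *
rep()"
python3 -m jog '[[[0,0,0,0,0],[0,0,0,0,0.3],[0,0,0,0,0.6],[0,0,0,0,0.8],[0,0,0,0,0.8]]]' 20; python3 -c "
from h import *
rep()"
```

```text
t: 11.2
tool_pos: [0.4939, 0.1942, 0.0717]
tool_rot: [0.882, 1.389, -0.873]
contact_force: [0.6, 0.1, -1.0]
opening: 0.0854
t: 11.7
tool_pos: [0.4938, 0.1941, 0.0716]
tool_rot: [1.218, 1.21, -1.209]
contact_force: [-0.1, 0.3, 0.2]
opening: 0.0855
t 11.70 pos [493.8 194.1  71.6] F [-0.1  0.3  0.2] T [-0.01 -0.04 -0.  ] open 85.5 q [ 0.231 -0.017  1.965  0.006  1.192  1.805]
[[0.0009, 1.0, -0.0051], [0.0059, -0.0051, -1.0], [-1.0, 0.0009, -0.0059]] jawyaw deg -90.29158027416638
t: 12.2
tool_pos: [0.4938, 0.1942, 0.0717]
tool_rot: [1.217, 1.211, -1.209]
contact_force: [0.1, -0.7, -0.1]
opening: 0.0255
t 12.20 pos [493.8 194.2  71.7] F [ 0.1 -0.7 -0.1] T [0.01 0.05 0.03] open 25.5 q [ 0.231 -0.018  1.965  0.006  1.192  1.805]
[[0.0009, 1.0, -0.0048], [0.0059, -0.0048, -1.0], [-1.0, 0.0009, -0.0059]] jawyaw deg -90.2723355248925
```

```bash
python3 -m jog '[[[0,0,0,0,0.8],[0,0,0,0,0.8],[-0.02,0,0,0,0.8],[-0.05,0,0,0,0.8],[-0.09,0,0,0,0.8],[-0.13,0,0,0,0.8],[-0.145,0,0,0,0.8],[-0.145,0,0,0,0.8]]]' 50
python3 - <<'E'
from h import *
rep();goto([.5687,-.2277,.20])
c=cal('scene')
im=c['color'][150:270,340:500,::-1]
cv2.imwrite('pics/lift.png',cv2.resize(im,None,fx=4,fy=4,interpolation=cv2.INTER_CUBIC))
E
```

```text
t: 13.0
tool_pos: [0.4952, 0.1937, 0.2195]
tool_rot: [1.221, 1.208, -1.205]
contact_force: [-1.1, 0.2, -0.8]
opening: 0.0251
t 13.00 pos [495.2 193.7 219.5] F [-1.1  0.2 -0.8] T [ 0.02 -0.04  0.02] open 25.1 q [ 0.23  -0.171  1.847  0.006  1.458  1.805]
[[0.0064, 1.0, -0.0047], [0.0072, -0.0048, -1.0], [-1.0, 0.0064, -0.0072]] jawyaw deg -90.27163610591923
shift in tool axes mm [ 17.   75.4 421.1]
```

View pics/lift.png

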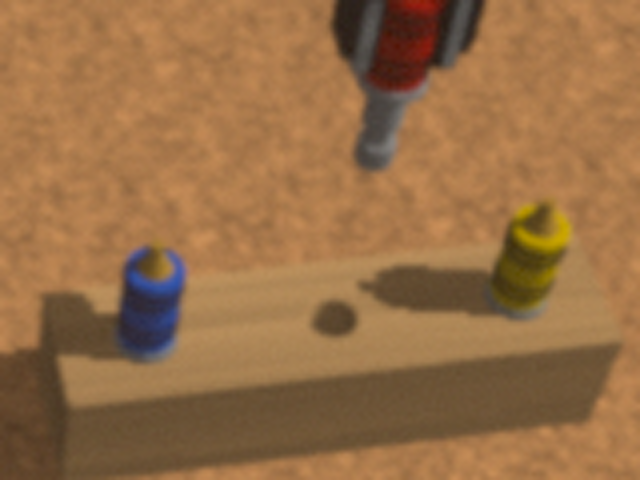

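```bash
python3 -m jog '[[[0,0.006,0.035,0,0.8],[0,0.013,0.075,0,0.8],[0,0.02,0.115,0,0.8],[0,0.027,0.155,0,0.8],[0,0.035,0.195,0,0.8],[0,0.042,0.235,0,0.8],[0,0.049,0.275,0,0.8],[0,0.056,0.315,0,0.8],[0,0.064,0.355,0,0.8],[0,0.07,0.39,0,0.8],[0,0.075,0.42,0,0.8],[0,0.075,0.42,0,0.8]]]' 50
python3 - <<'E'
from h import *
rep();o,R=st();goto(np.array([.5687,-.2277,.12])-R[:,0]*.0577)
for k,n in enumerate(['scene','top']):
    c=cal(n);p=proj(c,[.5687,-.2277,.12])[0].astype(int);print(p)
    im=c['color'][p[1]-45:p[1]+45,p[0]-50:p[0]+50,::-1]
    cv2.imwrite(f'pics/ab{k}.png',cv2.resize(im,None,fx=6,fy=6,interpolation=cv2.INTER_CUBIC))
E
```

```text
t: 14.25
tool_pos: [0.5654, -0.2296, 0.2099]
tool_rot: [1.22, 1.214, -1.215]
contact_force: [-0.5, 0.4, -2.4]
opening: 0.0248
t 14.25 pos [ 565.4 -229.6  209.9] F [-0.5  0.4 -2.4] T [-0.03 -0.01  0.  ] open 24.8 q [-0.51   0.036  1.666  0.005  1.446  1.069]
[[-0.0036, 1.0, -0.0088], [0.008, -0.0088, -0.9999], [-1.0, -0.0037, -0.008]] jawyaw deg -90.50560297369671
shift in tool axes mm [32.2  3.7 -1.2]
[167 257]
[490 221]
```

View pics/ab0.png

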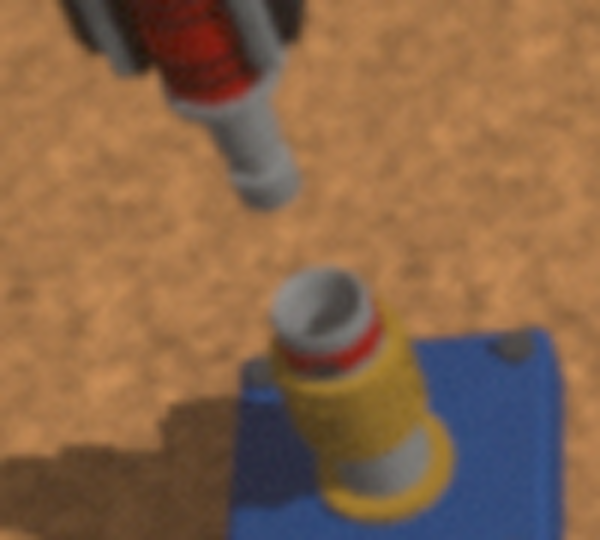

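View pics/ab1.png

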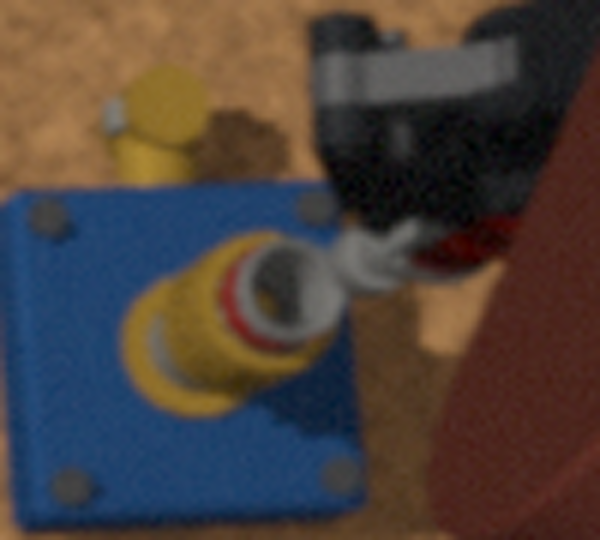

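The sleeve is still back with the red band visible, and the plug hangs straight, up and to the left of the mouth. I'll approach to 10 mm above it.

```bash
python3 -m jog '[[[0.01,0.002,-0.001,0,0.8],[0.02,0.0037,-0.0012,0,0.8],[0.03,0.0037,-0.0012,0,0.8],[0.032,0.0037,-0.0012,0,0.8],[0.032,0.0037,-0.0012,0,0.8]]]' 50
python3 - <<'E'
from h import *
rep();o,R=st();goto(np.array([.5687,-.2277,.11])-R[:,0]*.0577)
for k,n in enumerate(['scene','top']):
    c=cal(n);p=proj(c,[.5687,-.2277,.12])[0].astype(int)
    im=c['color'][p[1]-45:p[1]+45,p[0]-50:p[0]+50,::-1]
    cv2.imwrite(f'pics/ac{k}.png',cv2.resize(im,None,fx=6,fy=6,interpolation=cv2.INTER_CUBIC))
E
```

```text
t: 14.85
tool_pos: [0.5687, -0.2244, 0.1776]
tool_rot: [1.218, 1.217, -1.212]
contact_force: [-0.1, -0.4, -1.8]
opening: 0.025
t 14.85 pos [ 568.7 -224.4  177.6] F [-0.1 -0.4 -1.8] T [0.04 0.   0.03] open 25.0 q [-0.501  0.064  1.692  0.007  1.394  1.074]
[[-0.0045, 1.0, -0.0054], [0.0101, -0.0053, -0.9999], [-0.9999, -0.0045, -0.0101]] jawyaw deg -90.30765475957219
shift in tool axes mm [9.9 0.4 3.9]
```

View pics/ac0.png

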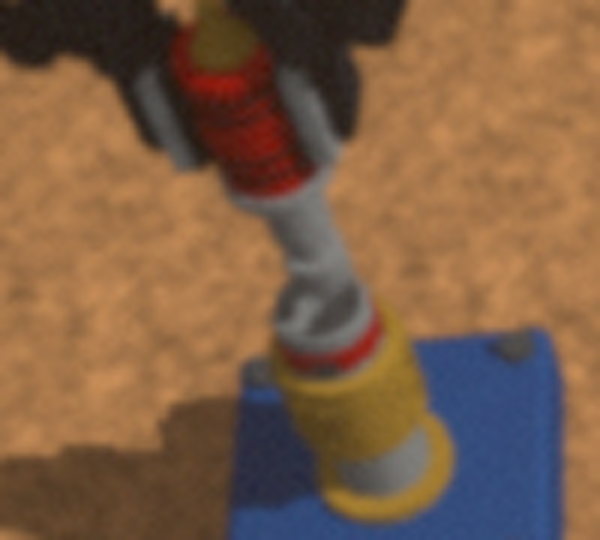

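View pics/ac1.png

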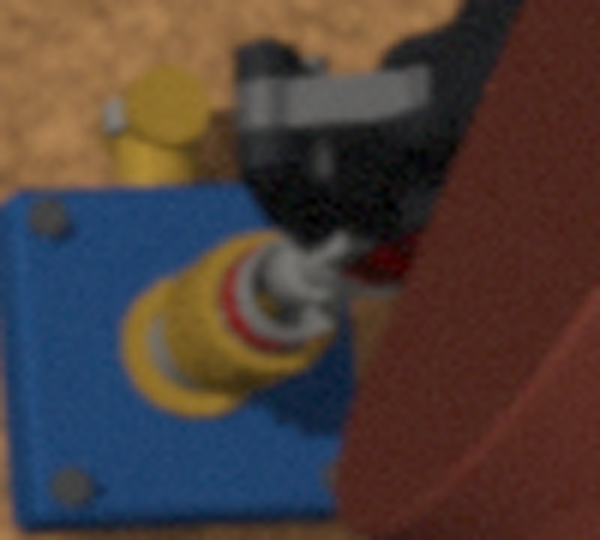

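```bash
python3 - <<'E'
from h import *
rep();o,R=st();goto(np.array([.5687,-.2277,.115])-R[:,0]*.0577)
E
python3 -m jog '[[[0.0,0.0005,0.002,0,0.8],[0.0,0.0005,0.0039,0,0.8],[0.0,0.0005,0.0039,0,0.8],[0.0,0.0005,0.0039,0,0.8],[0.0,0.0005,0.0039,0,0.8]]]' 50
python3 - <<'E'
from h import *
rep();o,R=st();goto(np.array([.5687,-.2277,.115])-R[:,0]*.0577)
for k,n in enumerate(['scene','top']):
    c=cal(n);p=proj(c,[.5687,-.2277,.12])[0].astype(int)
    im=c['color'][p[1]-45:p[1]+45,p[0]-50:p[0]+50,::-1]
    cv2.imwrite(f'pics/ad{k}.png',cv2.resize(im,None,fx=6,fy=6,interpolation=cv2.INTER_CUBIC))
rep()
E
```

```text
t 14.95 pos [ 569.3 -225.1  179.1] F [-0.2  0.  -0.8] T [-0.   -0.01  0.02] open 24.8 q [-0.501  0.063  1.691  0.007  1.394  1.074]
[[-0.0024, 1.0, -0.0057], [0.009, -0.0057, -0.9999], [-1.0, -0.0024, -0.009]] jawyaw deg -90.32596863362447
shift in tool axes mm [ 6.4 -0.4  3.2]
t: 15.45
tool_pos: [0.5698, -0.229, 0.1791]
tool_rot: [1.219, 1.215, -1.211]
contact_force: [-0.7, 0.5, -0.6]
opening: 0.0248
t 15.45 pos [ 569.8 -229.   179.1] F [-0.7  0.5 -0.6] T [-0.02 -0.04  0.04] open 24.8 q [-0.506  0.067  1.686  0.007  1.395  1.069]
[[-0.0023, 1.0, -0.0058], [0.009, -0.0058, -0.9999], [-1.0, -0.0024, -0.009]] jawyaw deg -90.33290738987635
shift in tool axes mm [ 6.4 -0.9 -0.8]
t 15.55 pos [ 569.8 -228.9  179. ] F [-0.2  0.8 -0.3] T [-0.02 -0.03  0.08] open 24.6 q [-0.506  0.067  1.686  0.007  1.395  1.069]
[[-0.0024, 1.0, -0.0057], [0.009, -0.0057, -0.9999], [-1.0, -0.0025, -0.009]] jawyaw deg -90.32687600245619
```

View pics/ad0.png

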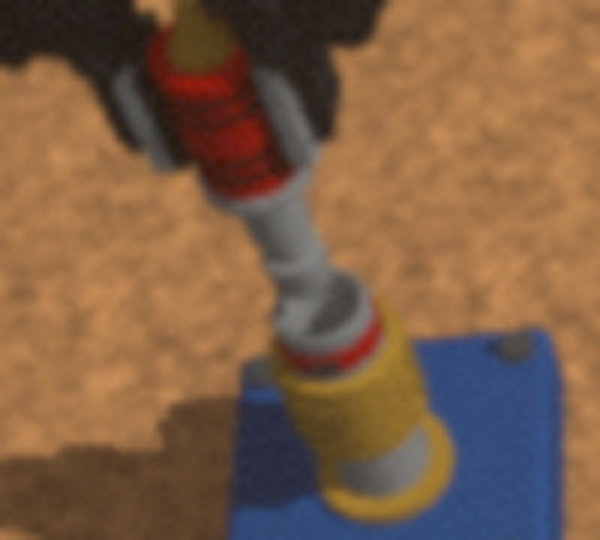

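View pics/ad1.png

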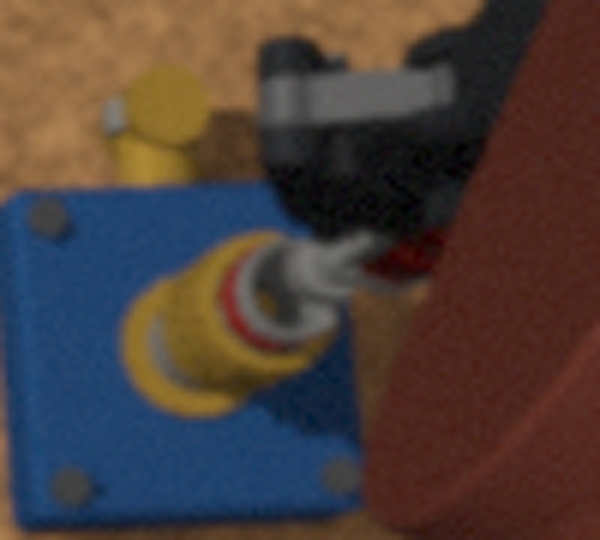

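```bash
python3 -m jog '[[[0.002,-0.0009,-0.0008,0,0.8],[0.005,-0.0009,-0.0008,0,0.8],[0.008,-0.0009,-0.0008,0,0.8],[0.008,-0.0009,-0.0008,0,0.8],[0.008,-0.0009,-0.0008,0,0.8]]]' 50
python3 - <<'E'
from h import *
rep();o,R=st();goto(np.array([.5687,-.2277,.105])-R[:,0]*.0577)
E
```

```text
t: 16.05
tool_pos: [0.5687, -0.228, 0.1707]
tool_rot: [1.219, 1.215, -1.211]
contact_force: [0.8, -0.1, -1.0]
opening: 0.0249
t 16.05 pos [ 568.7 -228.   170.7] F [ 0.8 -0.1 -1. ] T [-0.01 -0.02 -0.02] open 24.9 q [-0.506  0.072  1.696  0.007  1.381  1.069]
[[-0.0029, 1.0, -0.0057], [0.0093, -0.0057, -0.9999], [-1.0, -0.0029, -0.0092]] jawyaw deg -90.32659249814579
shift in tool axes mm [8.  0.2 0.3]
```

```bash
python3 -m jog '[[[0.002,0.0002,0.0003,0,0.8],[0.004,0.0002,0.0003,0,0.8],[0.006,0.0002,0.0003,0,0.8],[0.008,0.0002,0.0003,0,0.8],[0.01,0.0002,0.0003,0,0.8],[0.01,0.0002,0.0003,0,0.8]]]' 50
python3 - <<'E'
from h import *
rep();o,R=st();goto(np.array([.5687,-.2277,.09])-R[:,0]*.0577)
E
```

```text
t: 16.65
tool_pos: [0.5687, -0.2281, 0.1602]
tool_rot: [1.219, 1.216, -1.211]
contact_force: [-0.4, 0.7, -1.0]
opening: 0.0249
t 16.65 pos [ 568.7 -228.1  160.2] F [-0.4  0.7 -1. ] T [-0.02  0.02  0.03] open 24.9 q [-0.506  0.081  1.704  0.007  1.364  1.069]
[[-0.0035, 1.0, -0.0057], [0.0096, -0.0057, -0.9999], [-0.9999, -0.0036, -0.0096]] jawyaw deg -90.32715133466273
shift in tool axes mm [12.5  0.3  0.3]
```

```bash
python3 -m jog '[[[0.002,0.0002,0.0003,0,0.8],[0.004,0.0002,0.0003,0,0.8],[0.006,0.0002,0.0003,0,0.8],[0.008,0.0002,0.0003,0,0.8],[0.01,0.0002,0.0003,0,0.8],[0.01,0.0002,0.0003,0,0.8]]]' 50
python3 - <<'E'
from h import *
rep();o,R=st();goto(np.array([.5687,-.2277,.087])-R[:,0]*.0577)
E
```

```text
t: 17.25
tool_pos: [0.5686, -0.2282, 0.1497]
tool_rot: [1.219, 1.217, -1.212]
contact_force: [-0.3, -0.0, -0.5]
opening: 0.0246
t 17.25 pos [ 568.6 -228.2  149.7] F [-0.3 -0.  -0.5] T [-0.05  0.04 -0.01] open 24.6 q [-0.506  0.091  1.712  0.007  1.347  1.069]
[[-0.0042, 1.0, -0.0057], [0.0099, -0.0057, -0.9999], [-0.9999, -0.0043, -0.0099]] jawyaw deg -90.32756297205465
shift in tool axes mm [5.  0.3 0.2]
```

In the bore with no side force. From here I'll go in small steps and watch the force.

```bash
python3 -m jog '[[[0.001,0.0002,0.0002,0,0.8],[0.002,0.0002,0.0002,0,0.8],[0.003,0.0002,0.0002,0,0.8],[0.004,0.0002,0.0002,0,0.8],[0.005,0.0002,0.0002,0,0.8],[0.005,0.0002,0.0002,0,0.8]]]' 50
python3 -c "
from h import *
rep()"
python3 -m jog '[[[0.001,0,0,0,0.8],[0.002,0,0,0,0.8],[0.002,0,0,0,0.8]]]'
python3 -m jog '[[[0.001,0,0,0,0.8],[0.002,0,0,0,0.8],[0.002,0,0,0,0.8]]]'
```

```text
t: 17.85
tool_pos: [0.5687, -0.2282, 0.1445]
tool_rot: [1.219, 1.217, -1.212]
contact_force: [0.0, -0.1, -0.7]
opening: 0.0247
t 17.85 pos [ 568.7 -228.2  144.5] F [ 0.  -0.1 -0.7] T [-0.03 -0.04 -0.04] open 24.7 q [-0.506  0.096  1.715  0.007  1.339  1.069]
[[-0.0045, 1.0, -0.0057], [0.0101, -0.0056, -0.9999], [-0.9999, -0.0045, -0.0101]] jawyaw deg -90.3248505782514
t: 18.15
tool_pos: [0.5686, -0.2282, 0.1423]
tool_rot: [1.219, 1.218, -1.212]
contact_force: [-0.3, -1.2, -0.5]
opening: 0.0246
t: 18.45
tool_pos: [0.5687, -0.2282, 0.1406]
tool_rot: [1.219, 1.217, -1.212]
contact_force: [0.3, 0.6, 0.1]
opening: 0.0245
```

```bash
python3 -m jog '[[[0.001,0,0,0,0.8],[0.002,0,0,0,0.8],[0.002,0,0,0,0.8]]]'
python3 -m jog '[[[0.001,0,0,0,0.8],[0.002,0,0,0,0.8],[0.002,0,0,0,0.8]]]'
```

```text
t: 18.75
tool_pos: [0.569, -0.2283, 0.1402]
tool_rot: [1.219, 1.217, -1.211]
contact_force: [-3.2, 1.6, 7.2]
opening: 0.025
t: 19.05
tool_pos: [0.5694, -0.2284, 0.1397]
tool_rot: [1.219, 1.216, -1.211]
contact_force: [-2.6, 2.1, 8.0]
opening: 0.0252
```

```bash
python3 -c "
from h import *
rep()"
```

```text
t 19.05 pos [ 569.4 -228.4  139.7] F [-2.6  2.1  8. ] T [0.36 0.64 0.01] open 25.2 q [-0.506  0.102  1.718  0.007  1.329  1.069]
[[-0.0031, 1.0, -0.0056], [0.0096, -0.0055, -0.9999], [-0.9999, -0.0032, -0.0096]] jawyaw deg -90.31807899876303
```

```bash
python3 -m jog '[[[0.001,0,0,0,0.8],[0.002,0,0,0,0.8],[0.003,0,0,0,0.8],[0.003,0,0,0,0.8]]]'
python3 -c "
from h import *
rep()"
```

```text
t: 19.45
tool_pos: [0.5695, -0.2285, 0.1372]
tool_rot: [1.219, 1.215, -1.211]
contact_force: [-2.2, 1.6, 3.2]
opening: 0.0249
t 19.45 pos [ 569.5 -228.5  137.2] F [-2.2  1.6  3.2] T [0.15 0.35 0.  ] open 24.9 q [-0.506  0.104  1.72   0.007  1.324  1.069]
[[-0.0027, 1.0, -0.0056], [0.0092, -0.0055, -0.9999], [-1.0, -0.0027, -0.0092]] jawyaw deg -90.31871599426832
```

Run:
```python
from h import *
o,R=st()
for k,n in enumerate(['scene','top']):
    c=cal(n);p=proj(c,[.5687,-.2277,.12])[0].astype(int)
    im=c['color'][p[1]-45:p[1]+45,p[0]-50:p[0]+50,::-1]
    cv2.imwrite(f'pics/ae{k}.png',cv2.resize(im,None,fx=6,fy=6,interpolation=cv2.INTER_CUBIC))
rep()
```

```text
t 19.55 pos [ 569.5 -228.5  137.2] F [-2.5  0.2  6.3] T [0.21 0.39 0.03] open 24.9 q [-0.506  0.104  1.72   0.007  1.324  1.069]
[[-0.0027, 1.0, -0.0055], [0.0092, -0.0055, -0.9999], [-1.0, -0.0027, -0.0092]] jawyaw deg -90.31498094725406
```

View pics/ae0.png

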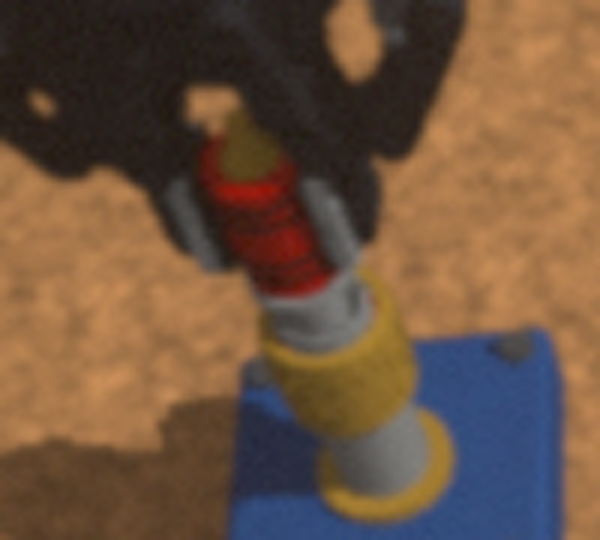

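View pics/ae1.png

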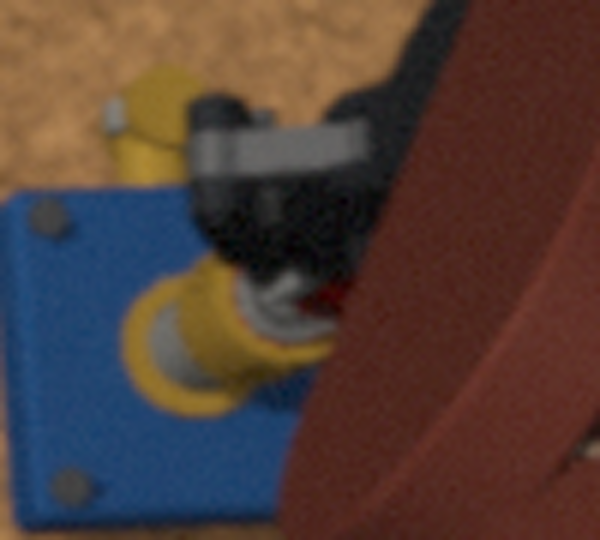

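The sleeve has sprung up: the red band is hidden and its lower edge is back at the forward height. One light press will confirm it is seated before I let go.

```bash
python3 -m jog '[[[0.001,0,0,0,0.8],[0.0025,0,0,0,0.8],[0.0025,0,0,0,0.8]]]'
python3 -m jog '[[[0,0,0,0,0.8],[0,0,0,0,0.8]]]' 
python3 -c "
from h import *
rep()"
```

```text
t: 19.85
tool_pos: [0.5699, -0.2286, 0.1371]
tool_rot: [1.219, 1.215, -1.211]
contact_force: [-4.9, 2.1, 12.3]
opening: 0.0247
t: 20.05
tool_pos: [0.5697, -0.2285, 0.1372]
tool_rot: [1.219, 1.216, -1.211]
contact_force: [-2.4, 2.4, 4.1]
opening: 0.0249
t 20.05 pos [ 569.7 -228.5  137.2] F [-2.4  2.4  4.1] T [ 0.26  0.67 -0.01] open 24.9 q [-0.506  0.105  1.719  0.007  1.325  1.069]
[[-0.0029, 1.0, -0.0054], [0.0093, -0.0054, -0.9999], [-1.0, -0.0029, -0.0092]] jawyaw deg -90.3097554828854
```

Rigidly seated: 12 N moved it 0.1 mm. Now I'll pull lightly to test the lock, release and retreat.

```bash
python3 -m jog '[[[-0.001,0,0,0,0.8],[-0.002,0,0,0,0.8],[-0.002,0,0,0,0.8]]]'
python3 -m jog '[[[0,0,0,0,0.8],[0,0,0,0,0.4],[0,0,0,0,0],[0,0,0,0,-0.5],[0,0,0,0,-1],[0,0,0,0,-1],[0,0,0,0,-1],[-0.02,0,0,0,-1],[-0.05,0,0,0,-1],[-0.09,0,0,0,-1],[-0.12,0,0,0,-1],[-0.12,0,0,0,-1]]]' 
python3 -m jog '[[[0,-0.03,-0.03,0,-1],[0,-0.06,-0.06,0,-1],[0,-0.09,-0.09,0,-1],[0,-0.12,-0.12,0,-1],[0,-0.14,-0.15,0,-1],[0,-0.14,-0.15,0,-1],[0,-0.14,-0.15,0,-1]]]'
python3 - <<'E'
from h import *
rep()
for k,n in enumerate(['scene','top']):
    c=cal(n);p=proj(c,[.5687,-.2277,.12])[0].astype(int)
    im=c['color'][p[1]-45:p[1]+45,p[0]-50:p[0]+50,::-1]
    cv2.imwrite(f'pics/af{k}.png',cv2.resize(im,None,fx=6,fy=6,interpolation=cv2.INTER_CUBIC))
    cv2.imwrite(f'pics/full{k}.png',c['color'][:,:,::-1])
E
```

```text
t: 20.35
tool_pos: [0.5694, -0.2284, 0.1382]
tool_rot: [1.219, 1.216, -1.211]
contact_force: [-0.2, -1.3, -1.1]
opening: 0.0247
t: 21.55
tool_pos: [0.5723, -0.2309, 0.2652]
tool_rot: [1.219, 1.205, -1.207]
contact_force: [0.7, 0.0, -0.5]
opening: 0.0853
t: 22.25
tool_pos: [0.4328, -0.0798, 0.2645]
tool_rot: [1.218, 1.205, -1.206]
contact_force: [0.4, 0.5, -0.2]
opening: 0.0854
t 22.25 pos [432.8 -79.8 264.5] F [ 0.4  0.5 -0.2] T [-0.01  0.    0.01] open 85.4 q [-0.356 -0.435  1.981  0.006  1.591  1.22 ]
[[0.0063, 1.0, -0.0043], [0.004, -0.0044, -1.0], [-1.0, 0.0063, -0.004]] jawyaw deg -90.24843400032421
```

View pics/af0.png

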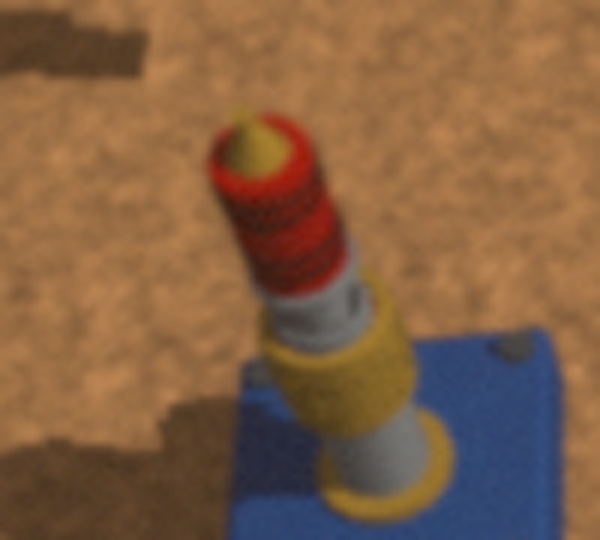

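View pics/af1.png

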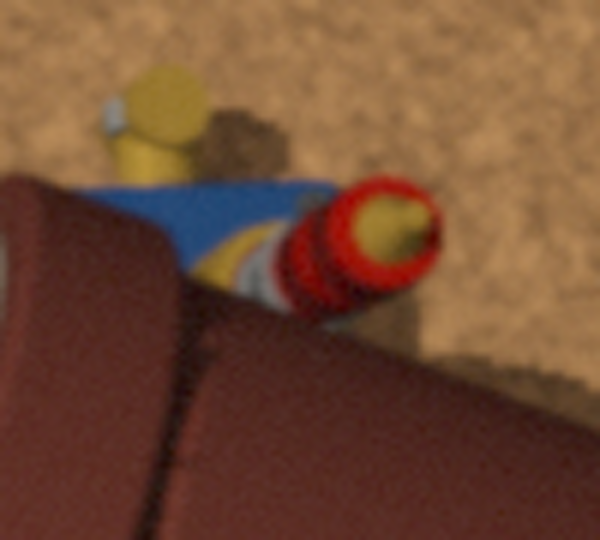

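View pics/full0.png

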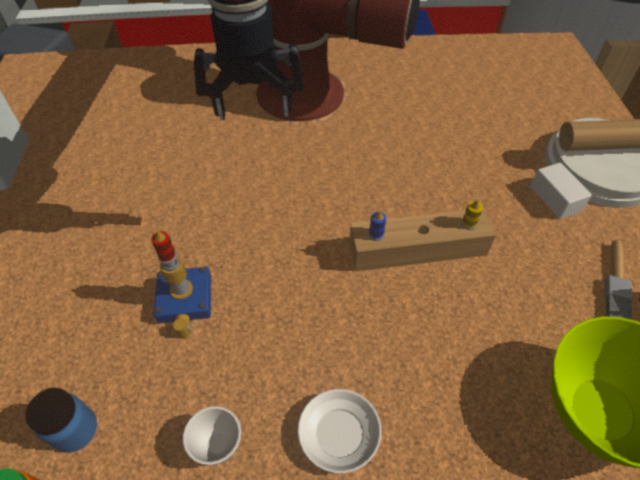

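```bash
python3 -c "
from station import ctrl
print(ctrl.finish_job())"
```

```text
the job is handed in; nothing more can be done
None
```

The red nozzle is fitted and locked in the coupler, and I let go and handed the job in at about 22 s of the 67 s allowed.

- **Sleeve:** I gripped it and slid it down 11.9 mm. The force then dropped to about 2 N and the red band showed above the sleeve after I let go, so it stayed back by itself.
- **Nozzle:** I centred it with two grips at right angles, lifted it out of the rack and lowered it into the mouth with almost no side force. The plunger met it about 27 to 28 mm down, and the highest push reading before it locked was 8 N. The plug went in about 30.5 mm, and its flange is about 15.5 mm above the mouth.

**Last checks**
- The final pictures show the sleeve back up and the red band hidden. The red nozzle stands upright, and the blue and yellow ones are still in the rack.
- A 12 N press moved the nozzle only 0.1 mm, so it is fully home.
- The light pull to test the lock was inconclusive. The gripper rose 1 mm with only about 1 N, which could be play or slip. The barrel looked to be in the same place in the pictures before and after the pull.
- The tool was tilted about 0.5° while pushing the plug in, with side forces of no more than about 5 N.
- My first move had a unit slip (40 typed instead of 0.04). The 50 mm step limit held it to a harmless move in free air.

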